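Fold a carton and pack the full tins of mirror fixings

TASK

First fold up all four walls of the cardboard carton until they stand upright. Then feel the weight of each lidded tin: pack the full (heavy) ones in the carton and put the empty (light) ones in the blue refill bin, every tin standing upright on the floor and set down, not dropped. Leave everything else on the bench where it is.

Things in the scene. Friction and masses are not known exactly. Their poses are not given: they have to be found in the camera images.
- carton: cardboard carton blank, on the left or right of the bench: floor panel 150 (its x) by 190 mm (its y), 4 mm thick, stuck down; origin centre of its underside, z up. Four walls, 55 mm high, 4 mm thick, hinge on creases along the four edges of its top face (75 mm from the centre in x, 95 mm in y, 4 mm up) and start 0.3 to 0.7 rad up from flat
- bin: open blue plastic refill bin, 150 mm (its x) by 190 mm (its y) outside, 45 mm high, walls 4 mm thick, fixed to the bench; origin centre of its underside, z up, its floor 4 mm thick. It lies across the bench from the carton
- wall_near (a joint): fold of the carton wall on the carton's -x side: 0 = flat on the bench, 1.57 = upright, stop at 1.6. The crease is stiff (about 0.06 N m, 1 to 2 N at the edge) and stays where it is left. The wall is 188 mm wide along its crease; push it up from outside, from under its outer edge
- wall_near_edge (a point): middle of the outer (free) edge of that wall, on its inner face, 55 mm from the crease
- wall_far (a joint): fold of the carton wall on the carton's +x side: 0 = flat on the bench, 1.57 = upright, stop at 1.6. The crease is stiff (about 0.06 N m, 1 to 2 N at the edge) and stays where it is left. The wall is 188 mm wide along its crease; push it up from outside, from under its outer edge
- wall_far_edge (a point): middle of the outer (free) edge of that wall, on its inner face, 55 mm from the crease
- wall_left (a joint): fold of the carton wall on the carton's +y side: 0 = flat on the bench, 1.57 = upright, stop at 1.6. The crease is stiff (about 0.06 N m, 1 to 2 N at the edge) and stays where it is left. The wall is 148 mm wide along its crease; push it up from outside, from under its outer edge
- wall_left_edge (a point): middle of the outer (free) edge of that wall, on its inner face, 55 mm from the crease
- wall_right (a joint): fold of the carton wall on the carton's -y side: 0 = flat on the bench, 1.57 = upright, stop at 1.6. The crease is stiff (about 0.06 N m, 1 to 2 N at the edge) and stays where it is left. The wall is 148 mm wide along its crease; push it up from outside, from under its outer edge
- wall_right_edge (a point): middle of the outer (free) edge of that wall, on its inner face, 55 mm from the crease
- tin_1: lidded round tin for mirror fixings, aluminium with a paper band and an orange lid, 50 mm diameter, 45 mm high, lid shut for good; origin centre of its underside, z up. All tins look alike: a full one weighs 290 to 430 g, an empty one 48 to 72 g; only its weight tells. Absent (None) in some runs
- tin_2: lidded round tin for mirror fixings, aluminium with a paper band and an orange lid, 50 mm diameter, 45 mm high, lid shut for good; origin centre of its underside, z up. All tins look alike: a full one weighs 290 to 430 g, an empty one 48 to 72 g; only its weight tells. Absent (None) in some runs
- tin_3: lidded round tin for mirror fixings, aluminium with a paper band and an orange lid, 50 mm diameter, 45 mm high, lid shut for good; origin centre of its underside, z up. All tins look alike: a full one weighs 290 to 430 g, an empty one 48 to 72 g; only its weight tells. Absent (None) in some runs
- tin_4: lidded round tin for mirror fixings, aluminium with a paper band and an orange lid, 50 mm diameter, 45 mm high, lid shut for good; origin centre of its underside, z up. All tins look alike: a full one weighs 290 to 430 g, an empty one 48 to 72 g; only its weight tells. Absent (None) in some runs
- tin_5: lidded round tin for mirror fixings, aluminium with a paper band and an orange lid, 50 mm diameter, 45 mm high, lid shut for good; origin centre of its underside, z up. All tins look alike: a full one weighs 290 to 430 g, an empty one 48 to 72 g; only its weight tells. Absent (None) in some runs
- tin_6: lidded round tin for mirror fixings, aluminium with a paper band and an orange lid, 50 mm diameter, 45 mm high, lid shut for good; origin centre of its underside, z up. All tins look alike: a full one weighs 290 to 430 g, an empty one 48 to 72 g; only its weight tells. Absent (None) in some runs
- tape_roll: roll of amber packing tape lying flat, 54 mm diameter, 24 mm high, 38 mm hole, standing among the tins; leave it; origin centre of underside
- rub_block: grey rubbing stone, 50 x 32 x 22 mm, lying among the tins; leave it; origin centre of underside
- cutter: pencil-shaped glass cutter, black with a brass head, about 165 mm long, 12 mm thick, lying on the bench beyond the tins; leave it
- marker: white marker pen with a red cap, 140 mm long, 14 mm thick, lying on the bench beyond the tins; leave it
- batten: strip of pale wood 300 x 40 x 12 mm at the left side of the bench; leave it
- spray: white spray bottle with a red cap, 66 mm diameter, 170 mm high, at the right side of the bench; leave it
- lifter: red suction-cup glass lifter, 90 mm diameter rubber foot, 70 mm high, at the right side of the bench; leave it

How it is judged:
On the way, in this order (a step that is already met when the one before it is completed fails the run):
1. all four carton walls are folded upright (before the tins are sorted) (value of joint each of wall_near, wall_far, wall_left, wall_right above 1.4 rad), for 0.3 s.
2. every full tin stands in the carton and every empty one in the bin (known by the weight on the floor, 1.5 N between them) (((x of tin_1 in the frame of carton between -0.06 and 0.06 m and y of tin_1 in the frame of carton between -0.08 and 0.08 m and z of tin_1 in the frame of carton below 0.015 m and angle between tin_1's own z axis and vertical below 0.2 rad and contact force between tin_1 and carton above 1.5 N) or (x of tin_1 in the frame of bin between -0.06 and 0.06 m and y of tin_1 in the frame of bin between -0.08 and 0.08 m and z of tin_1 in the frame of bin below 0.015 m and angle between tin_1's own z axis and vertical below 0.2 rad and contact force between tin_1 and bin between 0.2 and 1.5 N)) and ((x of tin_2 in the frame of carton between -0.06 and 0.06 m and y of tin_2 in the frame of carton between -0.08 and 0.08 m and z of tin_2 in the frame of carton below 0.015 m and angle between tin_2's own z axis and vertical below 0.2 rad and contact force between tin_2 and carton above 1.5 N) or (x of tin_2 in the frame of bin between -0.06 and 0.06 m and y of tin_2 in the frame of bin between -0.08 and 0.08 m and z of tin_2 in the frame of bin below 0.015 m and angle between tin_2's own z axis and vertical below 0.2 rad and contact force between tin_2 and bin between 0.2 and 1.5 N)) and ((x of tin_3 in the frame of carton between -0.06 and 0.06 m and y of tin_3 in the frame of carton between -0.08 and 0.08 m and z of tin_3 in the frame of carton below 0.015 m and angle between tin_3's own z axis and vertical below 0.2 rad and contact force between tin_3 and carton above 1.5 N) or (x of tin_3 in the frame of bin between -0.06 and 0.06 m and y of tin_3 in the frame of bin between -0.08 and 0.08 m and z of tin_3 in the frame of bin below 0.015 m and angle between tin_3's own z axis and vertical below 0.2 rad and contact force between tin_3 and bin between 0.2 and 1.5 N)) and ((x of tin_4 in the frame of carton between -0.06 and 0.06 m and y of tin_4 in the frame of carton between -0.08 and 0.08 m and z of tin_4 in the frame of carton below 0.015 m and angle between tin_4's own z axis and vertical below 0.2 rad and contact force between tin_4 and carton above 1.5 N) or (x of tin_4 in the frame of bin between -0.06 and 0.06 m and y of tin_4 in the frame of bin between -0.08 and 0.08 m and z of tin_4 in the frame of bin below 0.015 m and angle between tin_4's own z axis and vertical below 0.2 rad and contact force between tin_4 and bin between 0.2 and 1.5 N)) and ((x of tin_5 in the frame of carton between -0.06 and 0.06 m and y of tin_5 in the frame of carton between -0.08 and 0.08 m and z of tin_5 in the frame of carton below 0.015 m and angle between tin_5's own z axis and vertical below 0.2 rad and contact force between tin_5 and carton above 1.5 N) or (x of tin_5 in the frame of bin between -0.06 and 0.06 m and y of tin_5 in the frame of bin between -0.08 and 0.08 m and z of tin_5 in the frame of bin below 0.015 m and angle between tin_5's own z axis and vertical below 0.2 rad and contact force between tin_5 and bin between 0.2 and 1.5 N)) and ((x of tin_6 in the frame of carton between -0.06 and 0.06 m and y of tin_6 in the frame of carton between -0.08 and 0.08 m and z of tin_6 in the frame of carton below 0.015 m and angle between tin_6's own z axis and vertical below 0.2 rad and contact force between tin_6 and carton above 1.5 N) or (x of tin_6 in the frame of bin between -0.06 and 0.06 m and y of tin_6 in the frame of bin between -0.08 and 0.08 m and z of tin_6 in the frame of bin below 0.015 m and angle between tin_6's own z axis and vertical below 0.2 rad and contact force between tin_6 and bin between 0.2 and 1.5 N))), for 0.2 s.
At the end, for the whole second after the job is handed in: Carton walls past 1.40 rad; full tins on the carton floor, empty ones on the bin floor: upright (0.2 rad), axis within 60 mm (x) and 80 mm (y) of the middle, underside less than 15 mm above that of carton or bin; at rest and released (all of step 1 and all of step 2 and linear speed of each of tin_1, tin_2, tin_3, tin_4, tin_5, tin_6 below 0.03 m/s); the robot touches nothing.
It fails at once if something that is not a tin or the carton is pushed more than 35 mm from its place (distance of any of tape_roll, rub_block, cutter, marker, batten, spray, lifter from where it was at the start of the episode above 0.035 m).
It fails at once if a tin is let fall from a height (about 4 cm or more) ((height (world z) of tin_1 above 0.015 m and linear speed of tin_1 above 0.7 m/s and contact force between the fingers and tin_1 below 0.05 N) or (height (world z) of tin_2 above 0.015 m and linear speed of tin_2 above 0.7 m/s and contact force between the fingers and tin_2 below 0.05 N) or (height (world z) of tin_3 above 0.015 m and linear speed of tin_3 above 0.7 m/s and contact force between the fingers and tin_3 below 0.05 N) or (height (world z) of tin_4 above 0.015 m and linear speed of tin_4 above 0.7 m/s and contact force between the fingers and tin_4 below 0.05 N) or (height (world z) of tin_5 above 0.015 m and linear speed of tin_5 above 0.7 m/s and contact force between the fingers and tin_5 below 0.05 N) or (height (world z) of tin_6 above 0.015 m and linear speed of tin_6 above 0.7 m/s and contact force between the fingers and tin_6 below 0.05 N)).
Of tin_1, tin_2, tin_3, tin_4, tin_5, tin_6 only 4 to 6 are there at a start; the rules pass over those that are not, and their reading is None.
At some moment in a run one of tin_1, tin_2, tin_3, tin_4, tin_5, tin_6 may be knocked a few centimetres aside while the robot is not near it.
It also fails if it takes over 210 s, if anything falls off the work surface, if the arm or the gripper's body presses on something with over 40 N, if the wrist force passes 120 N, or if a joint passes its speed limit or range.

ROBOT

A 6-joint arm with a two-finger parallel gripper is mounted at the origin on the work surface. World frame = base frame: x ahead of the robot, y to its left, z up, the work surface at z = 0. Lengths are in m, angles in rad, forces in N, time in s.
With the tool pointing down it reaches from about 0.35 to 0.925 m from the base axis. Payload 6.4 kg.
Tool frame: the origin (TCP) lies at the very end of the fingers, on their centre line; the grasp point (between the pads) lies 19 mm behind it (arm.hold_point_z is the distance from the TCP to the grasp point, in m); z points along the fingers, y is the line along which they close (so a half turn about z gives the same grasp; the last joint's range is limited). The gripper opens to 85 mm and grips with 20 to 120 N. Pads are 22 mm wide; open, the fingers measure 114 mm over their backs; the gripper's body (76 mm by 85 mm) begins 54 mm behind the grasp point. The pads swing forward as they close: fully open they stand 13 mm farther back than shut.
Start: joints at [-1.458, 0.245, 1.558, -0, 1.339, -0.174], TCP at [0.184, -0.623, 0.231] pointing down, gripper open.
Joint ranges: [-3.13, 3.13], [-1.02, 2.26], [0.13, 2.54], [-0.95, 4.09], [0.21, 2.88], [-2.74, 2.74]. Speed limits (rad/s): [2.57, 2.57, 3.14, 3.14, 3.14, 3.14].

INTERFACE

Orientations are given as a unit quaternion [w, x, y, z].
In Python, from plant import sensors, optics, arm, finder gives the robot as it stands.
- The arm moves only by the shell command python3 -m crank 'ROWS' [FORCE]. ROWS is text: rows parted by semicolons, each of 7 numbers parted by spaces: the turn, a rotation vector about the tool's x, y, z each as a share of 90 degrees, from -1 to 1, then the shift along the tool's x, y, z each as a share of 30 cm, from -1 to 1, then the closure, from -1 (fully open) to 1 (shut). A call has exactly 8 rows; each row is the pose to reach, as a shift and turn from the pose commanded when the call began, along the tool's axes at that moment; what a row does not reach only later rows make up. A row lasts 1/12 s, in which the tool goes at most 41.7 mm and 7.16 degrees, less where a joint would pass 70% of its speed; a pose out of reach is approached as far as the arm can. A call with a number of a shift or a turn outside -1 to 1 is refused whole. A call with a gripper value outside its range is refused whole. The fingers move at their own pace and stop on an object; FORCE is the grip in N (left out, the last holds). Time passes only in rows, so rows that repeat a pose let the fingers close, or fill a call up. It gives the time, the measured TCP pose, the force, the opening and the grip force at its end, in the units of the state.
- sensors.get_obs(): the state, without advancing time (a new reading comes with each control period).
- optics.get_image(name): name is "scene" or "top"; returns the picture (400x640x3 uint8, red, green, blue); there is no depth.
- optics.get_calibration(name): a dict with "intrinsics" (3x3 intrinsics, pixels), "rvec" (rotation vector, rad) and "tvec" (3), from world to camera coordinates, as OpenCV has them. Camera axes: x right, y down, z forward; pixel columns grow to the right and rows downward; lengths in m; the calibration is good to about 2 mm. A picture is of the moment at which its call begins. get_calibration takes no time and is no camera call.
- arm.finish_job(): hands the job in; it is judged then, once.
Trained networks look in the newest picture that a camera, given by its name, has taken for a name from the list of things; names that differ only in an ending like _2 or _b are one class to them, and where a whole thing is asked for, a point or a joint stands for the part that bears it (a point fixed in the world has none). Each returns a list of dicts, best first, with "score" (0 to 1); they miss things now and then, are a little off and sometimes report something else, mostly with a low value. They report only what shows in the picture. A call takes as long as a camera call.
- finder.spot_in(camera, name): "location" ([row, column] in pixels, amid what is visible of it).
The state is a dict: "time": time; "qpos": joint angles; "qvel": joint speeds; "tau": joint torques, N m; "ee_pos": TCP position; "eef_rot": TCP orientation; "wrist_force": force on the tool from outside, world axes, zero at the start; "torque": the same for the moment, N m; "width": finger opening in m; "grip_force": force on a finger pad.
Only numpy, scipy, OpenCV 4.12 (cv2) and the standard library are available. Lean on these libraries where they do the work, as an engineer would, in place of code of your own. Each camera call takes 0.05 s, during which the arm holds its last target. There are 200 camera calls.

## Working session

There is one attempt and no reset: what is moved stays moved. The work goes in short steps, Python scripts to look and compute and a shell command to move; the robot and the scene stay as the last step left them, time stands still between calls to the robot, and variables do not carry over. Pictures are saved under pics/ and viewed, at most 14 in all, crops included, and the job is handed in when it is done.

```bash
ls; mkdir -p pics; python3 - <<'E'
from plant import sensors, optics, arm, finder
import cv2
print(sensors.get_obs(), arm.hold_point_z)
for n in ("scene","top"):
    im=optics.get_image(n); cv2.imwrite(f"pics/{n}0.png",im[:,:,::-1]); print(optics.get_calibration(n))
E
```

```text
pics
{'time': 0.0, 'qpos': array([-1.45811012e+00,  2.45793327e-01,  1.55904777e+00,  4.84044275e-05,
        1.33869751e+00, -1.74062710e-01]), 'qvel': array([-9.10539799e-04, -7.73379272e-04, -9.09241124e-05,  5.20980386e-04,
        5.77968271e-04, -9.81235695e-04]), 'tau': array([-2.05906625e-03, -4.29502416e+01, -3.26136518e+01, -2.03869154e-04,
        5.19112175e-03,  5.58053998e-06]), 'ee_pos': array([ 0.18381865, -0.62287375,  0.23017545]), 'eef_rot': array([-9.71793707e-04,  9.89739807e-01,  1.42878155e-01,  5.33909319e-05]), 'wrist_force': array([-0.08716109,  0.9435293 , -0.56522813]), 'torque': array([ 0.04054139, -0.05640342,  0.05697815]), 'grip_force': 0.0, 'width': 0.08509631199706356} 0.0187
{'intrinsics': array([[446.51563602,   0.        , 313.54082539],
       [  0.        , 446.51563602, 206.78149865],
       [  0.        ,   0.        ,   1.        ]]), 'rvec': array([ 2.19782101,  1.17874166, -0.45102423]), 'tvec': array([-0.30004603, -0.35859454,  1.78907009])}
{'intrinsics': array([[424.54075533,   0.        , 318.95520833],
       [  0.        , 424.54075533, 198.70532702],
       [  0.        ,   0.        ,   1.        ]]), 'rvec': array([ 2.14568631, -2.1439843 ,  0.18337553]), 'tvec': array([-0.01181262,  0.56928415,  1.73293504])}
```

View pics/scene0.png

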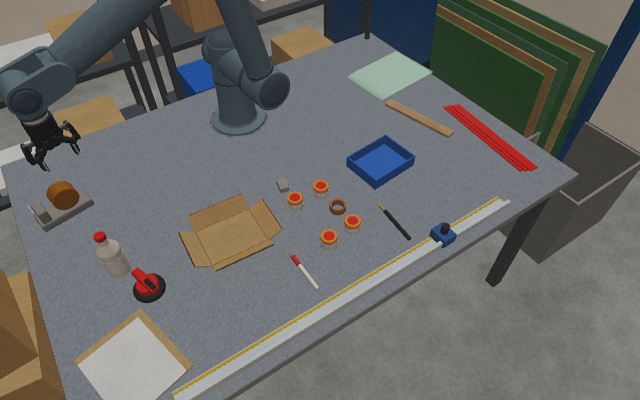

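View pics/top0.png

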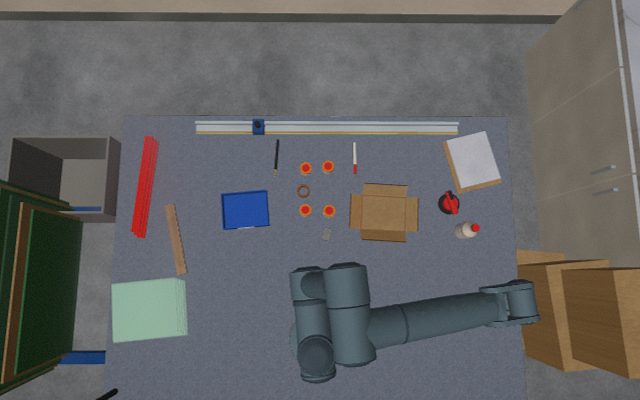

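```bash
cat > h.py <<'E'
from plant import sensors, optics, arm, finder
import cv2, numpy as np
from scipy.spatial.transform import Rotation as R
def cal(c):
    k=optics.get_calibration(c); return np.array(k["intrinsics"]),np.array(k["rvec"]),np.array(k["tvec"])
def unproj(c,rc,z):
    K,r,t=cal(c); M=cv2.Rodrigues(r)[0]
    d=M.T@np.linalg.solve(K,[rc[1],rc[0],1.]); o=-M.T@t
    return o+d*(z-o[2])/d[2]
def proj(c,P):
    K,r,t=cal(c); p=cv2.projectPoints(np.atleast_2d(np.float64(P)),r,t,K,None)[0][:,0]; return p[:,::-1]
def tool():
    o=sensors.get_obs(); q=np.array(o["eef_rot"]); return np.array(o["ee_pos"]),R.from_quat(q[[1,2,3,0]]),o
E
python3 - <<'E'
from h import *
np.set_printoptions(precision=3,suppress=True)
for c in ("top","scene"):
  for n,z in (("tin_1",.045),("carton",.0),("bin",.02),("wall_near_edge",.03),("wall_far_edge",.03),("wall_left_edge",.03),("wall_right_edge",.03),("tape_roll",.024),("rub_block",.022)):
    if c=="scene" and n in("bin","rub_block","tape_roll","carton"): continue
    for d in finder.spot_in(c,n):
        if d["score"]>.2: print(c,n,round(d["score"],2),np.round(d["location"]),unproj(c,d["location"],z))
E
```

```text
top tin_1 0.71 [172. 301.] [0.685 0.063 0.045]
top tin_1 0.68 [213. 330.] [ 0.508 -0.055  0.045]
top carton 0.72 [211. 381.] [ 0.522 -0.278  0.   ]
top bin 0.58 [209. 244.] [0.529 0.305 0.02 ]
top wall_near_edge 0.68 [235. 385.] [ 0.419 -0.288  0.03 ]
top wall_far_edge 0.86 [192. 385.] [ 0.601 -0.291  0.03 ]
top wall_far_edge 0.72 [214. 327.] [ 0.507 -0.044  0.03 ]
top wall_left_edge 0.62 [209. 355.] [ 0.529 -0.165  0.03 ]
top wall_right_edge 0.88 [215. 412.] [ 0.503 -0.402  0.03 ]
top wall_right_edge 0.56 [208. 307.] [0.532 0.037 0.03 ]
top tape_roll 0.52 [191. 299.] [0.604 0.073 0.024]
scene tin_1 0.63 [223. 353.] [0.714 0.036 0.045]
scene tin_1 0.58 [188. 320.] [0.536 0.034 0.045]
scene tin_1 0.54 [201. 300.] [ 0.548 -0.053  0.045]
scene tin_1 0.52 [241. 327.] [ 0.726 -0.07   0.045]
scene wall_near_edge 0.69 [232. 230.] [ 0.523 -0.292  0.03 ]
scene wall_near_edge 0.68 [213. 215.] [ 0.429 -0.298  0.03 ]
scene wall_far_edge 0.61 [254. 246.] [ 0.623 -0.289  0.03 ]
scene wall_left_edge 0.69 [219. 266.] [ 0.539 -0.175  0.03 ]
scene wall_right_edge 0.77 [249. 195.] [ 0.521 -0.408  0.03 ]
```

The scene shows four tins (top view about (168,306), (166,328), (211,305), (211,329)), the carton at (211,385) and the bin at (210,245). The arm is clear of all of them. Next I'll enlarge the carton area for its pose and segment the lids by colour.

```bash
python3 - <<'E'
from h import *
np.set_printoptions(precision=4,suppress=True)
for c in("top","scene"):
    im=cv2.imread(f"pics/{c}0.png"); b,g,r=[im[:,:,i].astype(int) for i in range(3)]
    m=((r>150)&(b<90)&(r-b>90)).astype(np.uint8)   # orange/red lids
    n,l,s,ce=cv2.connectedComponentsWithStats(cv2.morphologyEx(m,cv2.MORPH_CLOSE,np.ones((3,3))))
    for i in range(1,n):
        if s[i,4]>40: print(c,"orange",s[i],ce[i],unproj(c,ce[i][::-1],.045)[:2])
    m=((b>r+50)&(b>g+30)).astype(np.uint8)
    n,l,s,ce=cv2.connectedComponentsWithStats(m)
    for i in range(1,n):
        if s[i,4]>600 and 150<ce[i][1]<250 and ce[i][0]>200:
            q=cv2.boxPoints(cv2.minAreaRect(np.argwhere(l==i)[:,::-1].astype(np.float32)))
            P=np.array([unproj(c,p[::-1],.045)[:2] for p in q]); print(c,"bin",P,P.mean(0))
im=cv2.imread("pics/top0.png"); cv2.imwrite("pics/crop1.png",cv2.resize(im[175:250,340:430],None,fx=8,fy=8,interpolation=cv2.INTER_CUBIC)[:600])
E
```

```text
top orange [197 132  54   1  54] [223.5 132. ] [0.8579 0.3975]
top orange [266 132 191   1 191] [361. 132.] [ 0.8602 -0.1923]
top orange [ 131  136   27  102 1361] [144.2101 187.0749] [0.6173 0.72  ]
top orange [322 160  12  12 106] [327.5755 165.8396] [ 0.7106 -0.048 ]
top orange [300 162  12  12 107] [305.271  167.6262] [0.7025 0.0466]
top orange [444 192  14  22 167] [450.7545 203.7784] [ 0.5488 -0.5646]
top orange [299 204  12  12 109] [304.8899 209.4037] [0.524  0.0473]
top orange [323 205  12  12 112] [328.6518 210.2857] [ 0.5205 -0.0518]
top orange [472 224   8   7  41] [475.7073 227.1463] [ 0.4506 -0.6641]
top bin [[0.5942 0.4068]
 [0.6112 0.2117]
 [0.4555 0.1959]
 [0.4392 0.3884]] [0.525  0.3007]
scene orange [ 444  104   94   67 1310] [490.584 137.758] [0.678  0.6829]
scene orange [313 180  15  12 132] [320.3333 185.2576] [0.5272 0.0409]
scene orange [287 192  16  12 143] [294.2657 197.2937] [ 0.5241 -0.0588]
scene orange [450 198  49  30  84] [473.1071 212.3214] [0.8909 0.3721]
scene orange [345 214  16  14 159] [352.2642 220.4403] [0.7062 0.04  ]
scene orange [321 229  16  14 174] [328.454  235.7701] [ 0.7136 -0.0545]
scene orange [ 93 231  11   9  69] [ 98.5072 234.7826] [ 0.3192 -0.6342]
scene orange [172 238 260 157 593] [294.8212 319.973 ] [ 0.8903 -0.2829]
scene orange [132 268  26  24 305] [143.2885 279.9869] [ 0.5502 -0.5742]
scene bin [[0.4658 0.1771]
 [0.4299 0.4433]
 [0.622  0.3843]
 [0.6435 0.1404]] [0.5403 0.2863]
```

View pics/crop1.png

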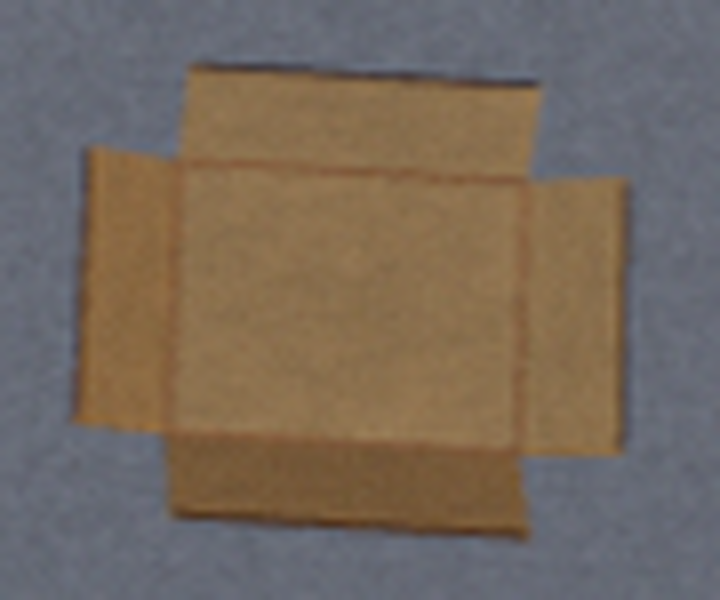

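```bash
python3 - <<'E'
from h import *
np.set_printoptions(precision=4,suppress=True)
px=lambda x,y:((y+.5)/8-.5+175,(x+.5)/8-.5+340)
c=np.array([unproj("top",px(*p),.004)[:2] for p in((182,160),(527,180),(518,448),(165,433))])  # far-left, far-right, near-right, near-left
print(c,"ctr",c.mean(0)); 
ux=(c[0]+c[1]-c[2]-c[3])/2; uy=(c[0]+c[3]-c[1]-c[2])/2
print("len",np.linalg.norm(ux),np.linalg.norm(uy),"yaw",np.arctan2(ux[1],ux[0]),np.arctan2(-uy[0],uy[1]))
# scene: refine with spots of wall mid / floor
yaw=(np.arctan2(ux[1],ux[0])+np.arctan2(-uy[0],uy[1]))/2
ex=np.array([np.cos(yaw),np.sin(yaw)]);ey=np.array([-ex[1],ex[0]]);C=c.mean(0)
# wall edges: crop midpoints of outer edges
for n,p,d,h in(("near",(351,526),-ex,.075),("far",(366,76),ex,.075),("left",(83,287),ey,.095),("right",(624,316),-ey,.095)):
    best=min(np.linspace(.1,1.2,111),key=lambda a:np.linalg.norm(proj("top",[*(C+d*(h+.055*np.cos(a))),.004+.055*np.sin(a)])[0]-px(*p)))
    print(n,best,C+d*(h+.055*np.cos(best)),.004+.055*np.sin(best))
# overlay on scene
im=cv2.imread("pics/scene0.png")
for z,col in((.004,(255,0,0)),):
    q=proj("scene",[[*(C+ex*a*.075+ey*b*.095),z] for a,b in((1,1),(1,-1),(-1,-1),(-1,1))])[:,::-1]
    cv2.polylines(im,[np.int32(np.round(q*8))],True,col,1,shift=3)
bc=np.array([.528,.298]);by=.09
for z in(.045,):
    e=np.array([np.cos(by),np.sin(by)]);f=np.array([-e[1],e[0]])
    q=proj("scene",[[*(bc+e*a*.075+f*b*.095),z] for a,b in((1,1),(1,-1),(-1,-1),(-1,1))])[:,::-1]
    cv2.polylines(im,[np.int32(np.round(q*8))],True,(0,255,0),1,shift=3)
cv2.imwrite("pics/ov1.png",cv2.resize(im[120:290,170:430],None,fx=3,fy=3,interpolation=cv2.INTER_CUBIC))
E
```

```text
[[ 0.5942 -0.1983]
 [ 0.5837 -0.3838]
 [ 0.4395 -0.3744]
 [ 0.4473 -0.1869]] ctr [ 0.5162 -0.2858]
len 0.14590575037397902 0.18673951372154504 yaw -0.07160999392877174 -0.049150551268226116
near 0.6099999999999999 [ 0.3963 -0.2786] 0.03550771030552646
far 0.6799999999999999 [ 0.6337 -0.2929] 0.03858361632101577
left 0.45999999999999996 [ 0.5249 -0.1418] 0.028417145883103585
right 0.58 [ 0.5077 -0.4266] 0.034141316523553046
```

View pics/ov1.png

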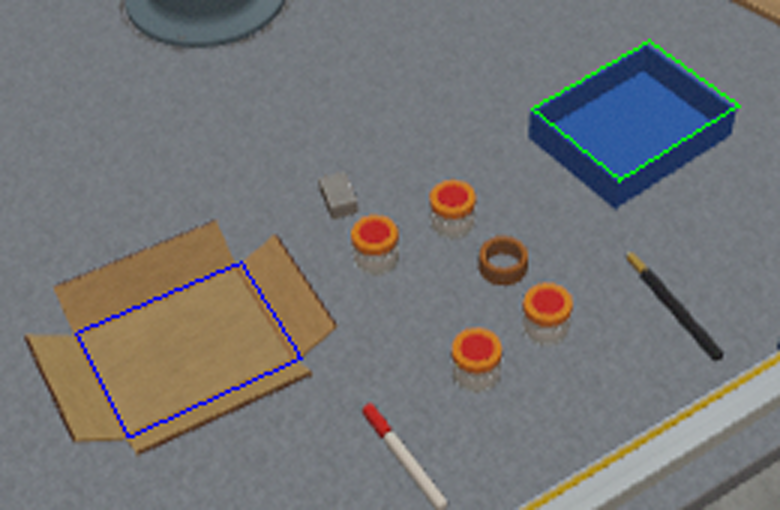

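```bash
cat >> h.py <<'E'
C=np.array([.517,-.287]); CY=-.06
B=np.array([.528,.299]); BY=.1
def frame(o,yaw):
    e=np.array([np.cos(yaw),np.sin(yaw)]); f=np.array([-e[1],e[0]]); return lambda u,v:o+e*u+f*v
car=frame(C,CY); bn=frame(B,BY)
def go(xy,z,yaw=CY,p0=None,q0=None):
    """rotation & shift shares from the current (or given) pose to tool-down pose"""
    p,q,_=tool()
    if p0 is not None: p=np.array(p0)
    if q0 is not None: q=q0
    T=R.from_euler("z",yaw)*R.from_euler("x",np.pi)
    rv=(q.inv()*T).as_rotvec()/(np.pi/2); d=q.inv().apply(np.array([*xy,z])-p)/.3
    print("turn",np.round(rv,3),"shift",np.round(d,3)); return rv,d
DOWN=R.from_euler("z",CY)*R.from_euler("x",np.pi)
E
python3 -c "
from h import *
go(car(-.143,0),.1)"
```

```text
turn [0.    0.    0.221] shift [ 0.934 -0.924  0.438]
```

```bash
python3 -m crank '0 0 0.221 0.934 -0.924 0.3 1;0 0 0.221 0.934 -0.924 0.3 1;0 0 0.221 0.934 -0.924 0.3 1;0 0 0.221 0.934 -0.924 0.3 1;0 0 0.221 0.934 -0.924 0.3 1;0 0 0.221 0.934 -0.924 0.3 1;0 0 0.221 0.934 -0.924 0.3 1;0 0 0.221 0.934 -0.924 0.3 1'
python3 -c "
from h import *
go(car(-.143,0),.05); go(car(-.143,0),.008)"
```

```text
time: 1.47
ee_pos: [0.3414, -0.3372, 0.1569]
eef_rot: [0.0, 1.0, -0.03, 0.0]
wrist_force: [0.7, -0.6, -0.2]
width: 0.0002
grip_force: 0.0
turn [ 0.    -0.    -0.001] shift [ 0.097 -0.202  0.356]
turn [ 0.    -0.    -0.001] shift [ 0.097 -0.202  0.496]
```

```bash
python3 -m crank '0 0 0 0.097 -0.202 0.3 1;0 0 0 0.097 -0.202 0.3 1;0 0 0 0.097 -0.202 0.496 1;0 0 0 0.097 -0.202 0.496 1;0 0 0 0.097 -0.202 0.496 1;0 0 0 0.097 -0.202 0.496 1;0 0 0 0.097 -0.202 0.496 1;0 0 0 0.097 -0.202 0.496 1'
python3 -m crank '0 0 0 0.03 0 0 1;0 0 0 0.055 0 -0.025 1;0 0 0 0.08 0 -0.05 1;0 0 0 0.105 0 -0.065 1;0 0 0 0.13 0 -0.075 1;0 0 0 0.155 0 -0.08 1;0 0 0 0.18 0 -0.08 1;0 0 0 0.18 0 -0.08 1'
python3 - <<'E'
from h import *
cv2.imwrite("pics/n1.png",cv2.resize(optics.get_image("scene")[120:290,170:430,::-1],None,fx=3,fy=3,interpolation=cv2.INTER_CUBIC))
E
```

```text
time: 2.13
ee_pos: [0.3745, -0.282, 0.0105]
eef_rot: [0.002, 1.0, -0.03, 0.001]
wrist_force: [0.0, -1.5, 0.3]
width: 0.0002
grip_force: 0.0
time: 2.8
ee_pos: [0.4259, -0.2836, 0.0327]
eef_rot: [-0.0, 1.0, -0.029, -0.004]
wrist_force: [-14.3, -1.7, 12.0]
width: 0.0001
grip_force: 7.7
```

View pics/n1.png

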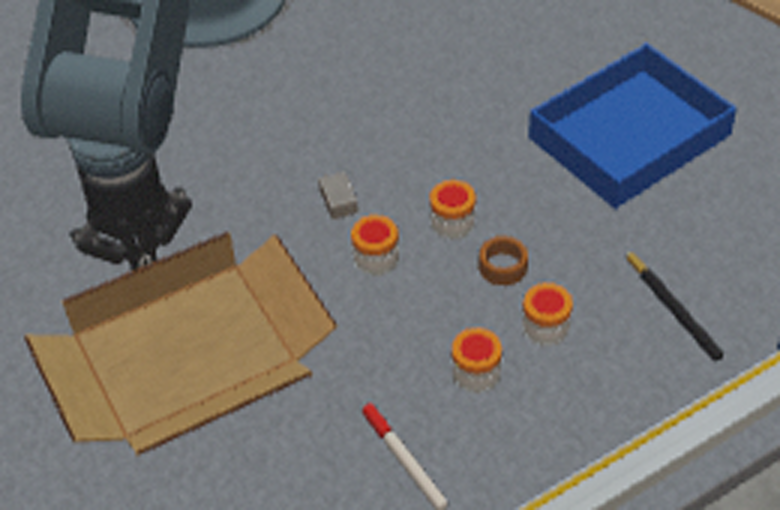

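Near wall stands upright at its stop. Next is the left wall, with the tool turned 90° so the narrow side pushes.

```bash
python3 -m crank '0 0 0 -0.1 0 0 1;0 0 0 -0.1 0 -0.35 1;0 0 0 -0.1 0 -0.35 1;0 0 0 -0.1 0 -0.35 1;0 0 0 -0.1 0 -0.35 1;0 0 0 -0.1 0 -0.35 1;0 0 0 -0.1 0 -0.35 1;0 0 0 -0.1 0 -0.35 1'
python3 -c "
from h import *
print(tool()[2]['qpos']); go(car(0,.165),.09,CY+np.pi/2);go(car(0,.165),.09,CY-np.pi/2)"
```

```text
time: 3.52
ee_pos: [0.3968, -0.2806, 0.1354]
eef_rot: [-0.001, 1.0, -0.03, -0.001]
wrist_force: [-0.5, -0.2, -0.1]
width: -0.0002
grip_force: 0.0
[-8.49278983e-01 -2.82236574e-02  2.04191917e+00  1.56482448e-04
  1.13155054e+00  7.81568117e-01]
turn [-0.003 -0.    -1.   ] shift [ 0.401 -0.552  0.152]
turn [-0.     0.003  1.   ] shift [ 0.401 -0.552  0.152]
```

```bash
python3 -m crank '0 0 -1 0.401 -0.552 0 1;0 0 -1 0.401 -0.552 0 1;0 0 -1 0.401 -0.552 0 1;0 0 -1 0.401 -0.552 0 1;0 0 -1 0.401 -0.552 0 1;0 0 -1 0.401 -0.552 0 1;0 0 -1 0.401 -0.552 0 1;0 0 -1 0.401 -0.552 0 1'
python3 -c "
from h import *
go(car(0,.165),.1,CY+np.pi/2)"
```

```text
time: 4.18
ee_pos: [0.527, -0.122, 0.135]
eef_rot: [-0.002, 0.89, 0.456, -0.001]
wrist_force: [-0.3, -0.4, 0.5]
width: -0.0001
grip_force: 0.0
turn [-0.003 -0.    -0.358] shift [-0.001  0.001  0.117]
```

```bash
python3 -m crank '0 0 -0.358 0 0 0.1 1;0 0 -0.358 0 0 0.1 1;0 0 -0.358 0 0 0.1 1;0 0 -0.358 0 0 0.1 1;0 0 -0.358 0 0 0.2 1;0 0 -0.358 0 0 0.3 1;0 0 -0.358 0 0 0.425 1;0 0 -0.358 0 0 0.425 1'
python3 -m crank '0 0 0 -0.027 0 0 1;0 0 0 -0.05 0 -0.03 1;0 0 0 -0.075 0 -0.06 1;0 0 0 -0.1 0 -0.08 1;0 0 0 -0.13 0 -0.095 1;0 0 0 -0.16 0 -0.1 1;0 0 0 -0.185 0 -0.1 1;0 0 0 -0.185 0 -0.1 1'
python3 -m crank '0 0 0 0.08 0 0 1;0 0 0 0.08 0 -0.35 1;0 0 0 0.08 0 -0.35 1;0 0 0 0.08 0 -0.35 1;0 0 0 0.08 0 -0.35 1;0 0 0 0.08 0 -0.35 1;0 0 0 0.08 0 -0.35 1;0 0 0 0.08 0 -0.35 1'
python3 -c "
from h import *
go(car(0,-.168),.13,CY+np.pi/2)"
```

```text
time: 4.85
ee_pos: [0.5222, -0.1211, 0.0018]
eef_rot: [-0.006, 0.731, 0.682, -0.003]
wrist_force: [-0.7, 0.4, 0.5]
width: -0.0002
grip_force: 0.0
time: 5.52
ee_pos: [0.525, -0.1801, 0.0414]
eef_rot: [0.001, 0.732, 0.682, 0.001]
wrist_force: [0.7, 2.3, 2.5]
width: -0.0005
grip_force: 1.6
time: 6.18
ee_pos: [0.5242, -0.1548, 0.1429]
eef_rot: [-0.002, 0.731, 0.682, -0.001]
wrist_force: [0.9, -0.7, -0.5]
width: 0.0001
grip_force: 0.0
turn [-0.002 -0.001 -0.006] shift [-1.001  0.012  0.042]
```

```bash
python3 -m crank '0 0 0 -1 0.012 0 1;0 0 0 -1 0.012 0 1;0 0 0 -1 0.012 0 1;0 0 0 -1 0.012 0 1;0 0 0 -1 0.012 0 1;0 0 0 -1 0.012 0 1;0 0 0 -1 0.012 0 1;0 0 0 -1 0.012 0 1'
python3 -c "
from h import *
go(car(0,-.166),.008,CY+np.pi/2)
cv2.imwrite('pics/n2.png',cv2.resize(optics.get_image('scene')[120:290,170:430,::-1],None,fx=3,fy=3,interpolation=cv2.INTER_CUBIC))"
```

```text
time: 6.85
ee_pos: [0.5062, -0.4601, 0.1428]
eef_rot: [-0.0, 0.733, 0.681, -0.001]
wrist_force: [-0.4, -0.7, 1.2]
width: -0.0002
grip_force: 0.0
turn [-0.001  0.    -0.009] shift [0.025 0.002 0.449]
```

View pics/n2.png

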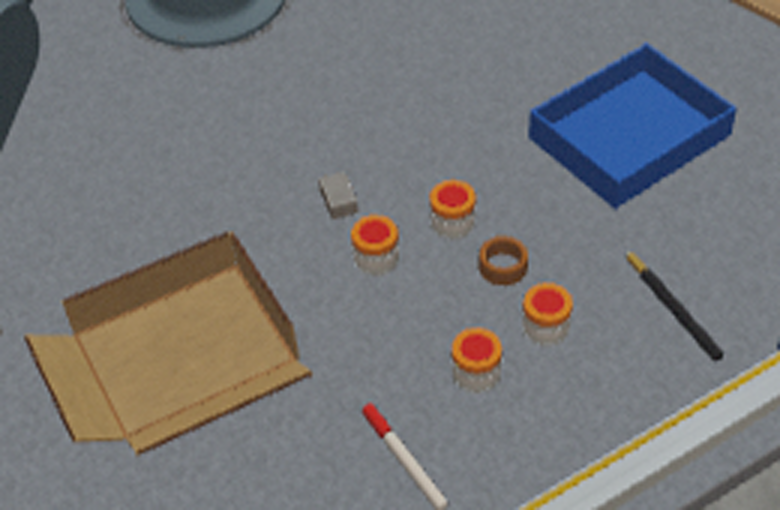

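Left and near walls are up; the right one (corner (27,335) in the crop) and the far one remain.

```bash
python3 -m crank '0 0 0 0 0 0.1 1;0 0 0 0 0 0.2 1;0 0 0 0 0 0.3 1;0 0 0 0 0 0.4 1;0 0 0 0 0 0.44 1;0 0 0 0 0 0.44 1;0 0 0 0.02 0 0.44 1;0 0 0 0.02 0 0.44 1'
python3 -m crank '0 0 0 0.03 0 0 1;0 0 0 0.055 0 -0.025 1;0 0 0 0.085 0 -0.05 1;0 0 0 0.11 0 -0.07 1;0 0 0 0.14 0 -0.08 1;0 0 0 0.17 0 -0.085 1;0 0 0 0.195 0 -0.085 1;0 0 0 0.195 0 -0.085 1'
python3 -m crank '0 0 0 -0.06 0 0 1;0 0 0 -0.06 0 -0.1 1;0 0 0 -0.06 0 -0.3 1;0 0 0 -0.06 0 -0.3 1;0 0 0 -0.06 0 -0.3 1;0 0 0 -0.06 0 -0.3 1;0 0 0 -0.06 0 -0.3 1;0 0 0 -0.06 0 -0.3 1'
python3 -c "
from h import *
go(car(.144,0),.12)"
```

```text
time: 7.57
ee_pos: [0.5099, -0.4483, 0.0146]
eef_rot: [0.001, 0.731, 0.683, 0.0]
wrist_force: [0.6, 0.1, 0.7]
width: 0.0001
grip_force: 0.0
time: 8.23
ee_pos: [0.5133, -0.3965, 0.0404]
eef_rot: [0.008, 0.73, 0.683, -0.005]
wrist_force: [-3.6, -24.5, -4.7]
width: -0.0002
grip_force: 11.8
time: 8.9
ee_pos: [0.5106, -0.4064, 0.1258]
eef_rot: [-0.002, 0.731, 0.683, 0.0]
wrist_force: [-0.4, 0.2, -0.8]
width: 0.0
grip_force: 0.0
turn [-0.003 -0.     0.995] shift [0.403 0.474 0.019]
```

```bash
python3 -m crank '0 0 0.995 0.403 0.474 0 1;0 0 0.995 0.403 0.474 0 1;0 0 0.995 0.403 0.474 0 1;0 0 0.995 0.403 0.474 0 1;0 0 0.995 0.403 0.474 0 1;0 0 0.995 0.403 0.474 0 1;0 0 0.995 0.403 0.474 0 1;0 0 0.995 0.403 0.474 0 1'
python3 -c "
from h import *
go(car(.144,0),.008)"
```

```text
time: 9.57
ee_pos: [0.6612, -0.2957, 0.1256]
eef_rot: [-0.002, 0.968, 0.249, -0.001]
wrist_force: [0.0, 0.2, 0.5]
width: 0.0003
grip_force: 0.0
turn [-0.002  0.002  0.359] shift [-0.001  0.     0.392]
```

```bash
python3 -m crank '0 0 0.359 0 0 0 1;0 0 0.359 0 0 0 1;0 0 0.359 0 0 0 1;0 0 0.359 0 0 0.1 1;0 0 0.359 0 0 0.2 1;0 0 0.359 0 0 0.3 1;0 0 0.359 0 0 0.385 1;0 0 0.359 0 0 0.385 1'
python3 -m crank '0 0 0 -0.035 0 0 1;0 0 0 -0.06 0 -0.02 1;0 0 0 -0.085 0 -0.04 1;0 0 0 -0.11 0 -0.055 1;0 0 0 -0.135 0 -0.065 1;0 0 0 -0.165 0 -0.07 1;0 0 0 -0.184 0 -0.07 1;0 0 0 -0.184 0 -0.07 1'
python3 -m crank '0 0 0 0.06 0 0 1;0 0 0 0.06 0 -0.1 1;0 0 0 0.06 0 -0.4 1;0 0 0 0.06 0 -0.5 1;0 0 0 0.06 0 -0.5 1;0 0 0 0.06 0 -0.5 1;0 0 0 0.06 0 -0.5 1;0 0 0 0.06 0 -0.5 1'
python3 - <<'E'
from h import *
go([.522,-.055],.16,0)
im=optics.get_image("top")[:,:,::-1].copy()
cv2.imwrite('pics/n3.png',cv2.resize(im[150:250,270:430],None,fx=5,fy=5,interpolation=cv2.INTER_CUBIC))
E
```

```text
time: 10.23
ee_pos: [0.6562, -0.2937, 0.0034]
eef_rot: [-0.004, 1.0, -0.028, -0.007]
wrist_force: [-0.6, 0.9, -1.4]
width: 0.0003
grip_force: 0.0
time: 10.9
ee_pos: [0.6054, -0.2944, 0.0342]
eef_rot: [0.0, 1.0, -0.028, -0.0]
wrist_force: [-0.2, -0.3, -0.0]
width: -0.0
grip_force: 0.0
time: 11.57
ee_pos: [0.6238, -0.295, 0.1826]
eef_rot: [-0.0, 1.0, -0.028, -0.001]
wrist_force: [-0.5, 0.8, 0.3]
width: 0.0002
grip_force: 0.0
turn [-0.001  0.001 -0.035] shift [-0.383 -0.78   0.077]
```

View pics/n3.png

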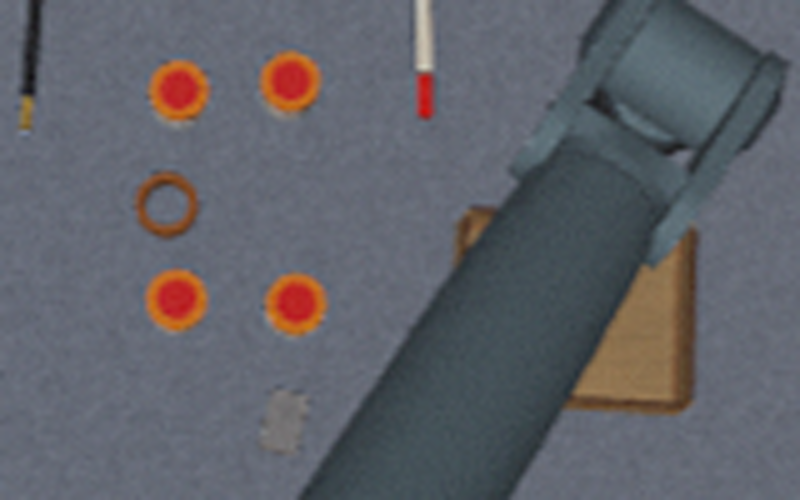

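```bash
python3 -m crank '0 0 -0.035 -0.383 -0.78 0.07 -1;0 0 -0.035 -0.383 -0.78 0.07 -1;0 0 -0.035 -0.383 -0.78 0.07 -1;0 0 -0.035 -0.383 -0.78 0.07 -1;0 0 -0.035 -0.383 -0.78 0.07 -1;0 0 -0.035 -0.383 -0.78 0.07 -1;0 0 -0.035 -0.383 -0.78 0.07 -1;0 0 -0.035 -0.383 -0.78 0.07 -1'
cat >> h.py <<'E'
def tins(c):
    im=optics.get_image(c)[:,:,::-1]; b,g,r=[im[:,:,i].astype(int) for i in range(3)]
    m=((r>150)&(b<90)&(r-b>90)).astype(np.uint8)
    n,l,s,ce=cv2.connectedComponentsWithStats(cv2.morphologyEx(m,cv2.MORPH_CLOSE,np.ones((3,3))))
    return im.copy(),[(np.round(unproj(c,ce[i][::-1],.045)[:2],3),s[i,4]) for i in range(1,n) if 60<s[i,4]<200 and s[i,2]<20 and s[i,3]<20]
def weigh(n=20):
    f=[]
    for _ in range(n): optics.get_image("top"); f.append(sensors.get_obs()["wrist_force"][2])
    print("wrist z",np.mean(f),np.std(f)/n**.5)
E
python3 - <<'E'
from h import *
for c in("top","scene"):
    im,t=tins(c); print(c,t)
    if c=="scene": cv2.imwrite('pics/n4.png',cv2.resize(im[180:280,175:295],None,fx=6,fy=6,interpolation=cv2.INTER_CUBIC))
weigh(8)
go([.522,-.055],.012,0)
E
```

```text
time: 12.28
ee_pos: [0.5199, -0.0523, 0.16]
eef_rot: [-0.001, 1.0, 0.002, -0.003]
wrist_force: [0.9, -0.2, 0.0]
width: 0.0852
grip_force: 0.0
top [(array([ 0.711, -0.048]), np.int32(106)), (array([0.703, 0.047]), np.int32(107)), (array([0.525, 0.051]), np.int32(90))]
scene [(array([0.528, 0.041]), np.int32(134)), (array([ 0.524, -0.059]), np.int32(143)), (array([0.706, 0.04 ]), np.int32(162)), (array([ 0.714, -0.055]), np.int32(175)), (array([ 0.319, -0.634]), np.int32(71))]
wrist z -0.14275072668411593 0.1740018454989937
turn [ 0.    -0.    -0.001] shift [-0.003 -0.003  0.503]
```

View pics/n4.png

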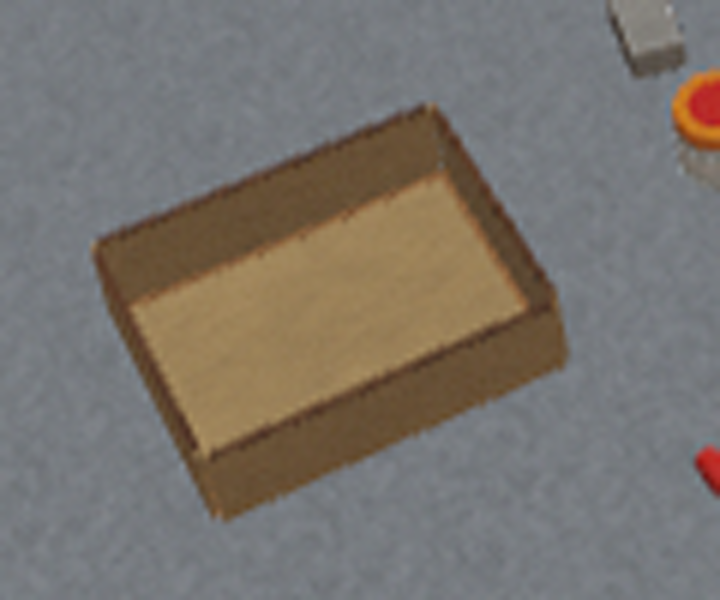

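All four walls stand and their rims meet at the corners, so I'll grasp tin D.

```bash
python3 -m crank '0 0 0 0 -0.003 0.1 -1;0 0 0 0 -0.003 0.2 -1;0 0 0 0 -0.003 0.3 -1;0 0 0 0 -0.003 0.4 -1;0 0 0 0 -0.003 0.49 -1;0 0 0 0 -0.003 0.49 -1;0 0 0 0 -0.003 0.49 1;0 0 0 0 -0.003 0.49 1' 40
python3 -m crank '0 0 0 0 0 0 1;0 0 0 0 0 0 1;0 0 0 0 0 0 1;0 0 0 0 0 0 1;0 0 0 0 0 -0.1 1;0 0 0 0 0 -0.2 1;0 0 0 0 0 -0.3 1;0 0 0 0 0 -0.4 1' 40
python3 -m crank '0 0 0 0 0 -0.08 1;0 0 0 0 0 -0.08 1;0 0 0 0 0 -0.08 1;0 0 0 0 0 -0.08 1;0 0 0 0 0 -0.08 1;0 0 0 0 0 -0.08 1;0 0 0 0 0 -0.08 1;0 0 0 0 0 -0.08 1' 40
python3 - <<'E'
from h import *
weigh(10)
go(car(-.035,-.05),.16);go(bn(-.035,-.05),.16,BY)
E
```

```text
time: 13.45
ee_pos: [0.524, -0.0549, 0.0174]
eef_rot: [0.0, 1.0, -0.0, 0.001]
wrist_force: [-0.1, 0.1, 0.0]
width: 0.0643
grip_force: 0.0
time: 14.12
ee_pos: [0.5221, -0.0542, 0.1372]
eef_rot: [0.0, 1.0, -0.0, -0.0]
wrist_force: [0.2, -0.2, -4.3]
width: 0.0491
grip_force: 44.2
time: 14.78
ee_pos: [0.5222, -0.0542, 0.1587]
eef_rot: [-0.0, 1.0, -0.0, -0.001]
wrist_force: [0.2, 0.8, -3.5]
width: 0.0487
grip_force: 44.7
wrist z -3.737249172885897 0.17358332359674675
turn [ 0.    -0.     0.038] shift [-0.146  0.935 -0.   ]
turn [ 0.    -0.    -0.064] shift [-0.082 -1.    -0.001]
```

Net weight is about 3.6 N, so D is full. It goes in the carton at slot (0.035, -0.04).

```bash
python3 -m crank '0 0 0.038 0.01 0.1 0 1;0 0 0.038 0.03 0.22 0 1;0 0 0.038 0.05 0.35 0 1;0 0 0.038 0.06 0.48 0 1;0 0 0.038 0.07 0.61 0 1;0 0 0.038 0.08 0.74 0 1;0 0 0.038 0.089 0.85 0 1;0 0 0.038 0.089 0.916 0 1'
python3 -m crank '0 0 0 0 0 0 1;0 0 0 0 0 0 1;0 0 0 0 0 0 1;0 0 0 0 0 0.1 1;0 0 0 0 0 0.2 1;0 0 0 0 0 0.28 1;0 0 0 0 0 0.34 1;0 0 0 0 0 0.38 1'
python3 -c "
from h import *
weigh(4);go(car(.035,-.04),.018)"
```

```text
time: 15.95
ee_pos: [0.5494, -0.3331, 0.1599]
eef_rot: [0.001, 1.0, -0.031, 0.0]
wrist_force: [-0.2, 0.4, -3.3]
width: 0.0489
grip_force: 44.4
time: 16.62
ee_pos: [0.5484, -0.3265, 0.0431]
eef_rot: [-0.001, 1.0, -0.029, -0.002]
wrist_force: [-0.4, 0.2, -4.4]
width: 0.0484
grip_force: 44.6
wrist z -3.9751134799280674 0.520585115115594
turn [ 0.    -0.001  0.001] shift [-0.002  0.     0.096]
```

```bash
python3 -m crank '0 0 0 0 0 0.03 1;0 0 0 0 0 0.06 1;0 0 0 0 0 0.085 1;0 0 0 0 0 0.095 1;0 0 0 0 0 0.098 1;0 0 0 0 0 0.098 1;0 0 0 0 0 0.098 1;0 0 0 0 0 0.098 1'
python3 -m crank '0 0 0 0 0 0 -0.35;0 0 0 0 0 0 -0.35;0 0 0 0 0 0 -0.35;0 0 0 0 0 0 -0.35;0 0 0 0 0 -0.05 -0.35;0 0 0 0 0 -0.15 -0.35;0 0 0 0 0 -0.25 -0.35;0 0 0 0 0 -0.35 -0.35'
python3 -c "
from h import *
go([.526,.044],.16,0)"
```

```text
time: 17.48
ee_pos: [0.5501, -0.3297, 0.0216]
eef_rot: [-0.0, 1.0, -0.03, -0.001]
wrist_force: [-13.8, 10.2, 29.0]
width: 0.0484
grip_force: 49.1
time: 18.15
ee_pos: [0.5493, -0.3291, 0.1231]
eef_rot: [-0.0, 1.0, -0.03, -0.0]
wrist_force: [1.0, 0.0, -0.3]
width: 0.0579
grip_force: 0.0
turn [-0.     0.    -0.038] shift [-0.152 -1.237 -0.123]
```

```bash
python3 -m crank '0 0 -0.038 -0.07 -0.3 -0.123 -1;0 0 -0.038 -0.12 -1 -0.123 -1;0 0 -0.038 -0.12 -1 -0.123 -1;0 0 -0.038 -0.12 -1 -0.123 -1;0 0 -0.038 -0.12 -1 -0.123 -1;0 0 -0.038 -0.12 -1 -0.123 -1;0 0 -0.038 -0.12 -1 -0.123 -1;0 0 -0.038 -0.12 -1 -0.123 -1'
python3 - <<'E'
from h import *
for c in("top","scene"):
    im,t=tins(c); print(c,t)
go([.526,.044],.013,0)
E
```

```text
time: 18.82
ee_pos: [0.5309, -0.0233, 0.1596]
eef_rot: [-0.0, 1.0, 0.002, 0.001]
wrist_force: [0.6, 0.7, 0.3]
width: 0.085
grip_force: 0.0
top [(array([ 0.711, -0.048]), np.int32(106)), (array([0.703, 0.046]), np.int32(107)), (array([ 0.547, -0.327]), np.int32(121))]
scene [(array([0.527, 0.041]), np.int32(133)), (array([0.707, 0.04 ]), np.int32(162)), (array([ 0.714, -0.055]), np.int32(175)), (array([ 0.319, -0.634]), np.int32(72)), (array([ 0.545, -0.331]), np.int32(190))]
turn [ 0.    -0.001  0.003] shift [-0.018 -0.231  0.488]
```

```bash
python3 -m crank '0 0 0.003 -0.018 -0.1 0 -1;0 0 0.003 -0.018 -0.231 0 -1;0 0 0.003 -0.018 -0.231 0.1 -1;0 0 0.003 -0.018 -0.231 0.2 -1;0 0 0.003 -0.018 -0.231 0.3 -1;0 0 0.003 -0.018 -0.231 0.4 -1;0 0 0.003 -0.018 -0.231 0.488 -1;0 0 0.003 -0.018 -0.231 0.488 -1' 40
python3 -m crank '0 0 0 0 0 0 1;0 0 0 0 0 0 1;0 0 0 0 0 0 1;0 0 0 0 0 0 1;0 0 0 0 0 0 1;0 0 0 0 0 0 1;0 0 0 0 0 -0.1 1;0 0 0 0 0 -0.2 1' 40
python3 -m crank '0 0 0 0 0 -0.1 1;0 0 0 0 0 -0.2 1;0 0 0 0 0 -0.28 1;0 0 0 0 0 -0.28 1;0 0 0 0 0 -0.28 1;0 0 0 0 0 -0.28 1;0 0 0 0 0 -0.28 1;0 0 0 0 0 -0.28 1' 40
python3 - <<'E'
from h import *
weigh(10)
go(car(-.035,-.04),.16);go(bn(.035,.04),.16,BY)
E
```

```text
time: 19.58
ee_pos: [0.5219, 0.0411, 0.007]
eef_rot: [-0.001, 1.0, -0.003, -0.005]
wrist_force: [-0.9, 0.6, -0.5]
width: 0.0854
grip_force: 0.0
time: 20.25
ee_pos: [0.5246, 0.0419, 0.0719]
eef_rot: [-0.0, 1.0, -0.002, -0.002]
wrist_force: [0.7, 0.0, 0.5]
width: 0.0489
grip_force: 41.8
time: 20.92
ee_pos: [0.5249, 0.0419, 0.1543]
eef_rot: [-0.0, 1.0, -0.002, -0.002]
wrist_force: [-0.8, 0.1, -0.2]
width: 0.049
grip_force: 41.7
wrist z -0.6986719236914094 0.16697856815200696
turn [-0.     0.     0.035] shift [-0.149  1.223 -0.014]
turn [-0.     0.    -0.067] shift [ 0.104 -1.002 -0.014]
```

C is empty (about 0.6 N), so it goes in the bin.

```bash
python3 -m crank '0 0 -0.067 0.01 -0.1 0 1;0 0 -0.067 0.03 -0.22 0 1;0 0 -0.067 0.04 -0.35 0 1;0 0 -0.067 0.05 -0.48 0 1;0 0 -0.067 0.06 -0.61 0 1;0 0 -0.067 0.08 -0.74 0 1;0 0 -0.067 0.1 -0.87 0 1;0 0 -0.067 0.104 -1 0 1'
python3 -m crank '0 0 0 0 0 0 1;0 0 0 0 0 0 1;0 0 0 0 0 0 1;0 0 0 0 0 0.1 1;0 0 0 0 0 0.2 1;0 0 0 0 0 0.28 1;0 0 0 0 0 0.33 1;0 0 0 0 0 0.36 1'
python3 -c "
from h import *
weigh(4);go(bn(.035,.04),.0195,BY)"
```

```text
time: 22.08
ee_pos: [0.5591, 0.3436, 0.156]
eef_rot: [-0.0, 0.999, 0.05, 0.0]
wrist_force: [0.3, -0.7, -0.1]
width: 0.0485
grip_force: 41.8
time: 22.75
ee_pos: [0.5576, 0.3398, 0.0455]
eef_rot: [0.001, 0.999, 0.049, -0.002]
wrist_force: [-1.3, -1.0, -0.9]
width: 0.0488
grip_force: 41.9
wrist z -0.5517682523191767 0.26721345098140664
turn [-0.    -0.001 -0.   ] shift [-0.003 -0.003  0.1  ]
```

```bash
python3 -m crank '0 0 0 0 0 0.03 1;0 0 0 0 0 0.055 1;0 0 0 0 0 0.075 1;0 0 0 0 0 0.09 1;0 0 0 0 0 0.097 1;0 0 0 0 0 0.097 1;0 0 0 0 0 0.097 1;0 0 0 0 0 0.097 1'
python3 -m crank '0 0 0 0 0 0 -0.35;0 0 0 0 0 0 -0.35;0 0 0 0 0 0 -0.35;0 0 0 0 0 0 -0.35;0 0 0 0 0 -0.05 -0.35;0 0 0 0 0 -0.15 -0.35;0 0 0 0 0 -0.25 -0.35;0 0 0 0 0 -0.4 -0.35'
python3 -c "
from h import *
go([.704,.043],.16,0)"
```

```text
time: 23.62
ee_pos: [0.5587, 0.3417, 0.0187]
eef_rot: [-0.0, 0.999, 0.05, 0.0]
wrist_force: [0.4, 1.0, 0.2]
width: 0.0488
grip_force: 42.0
time: 24.28
ee_pos: [0.557, 0.3409, 0.1352]
eef_rot: [0.001, 0.999, 0.05, -0.002]
wrist_force: [0.3, 0.1, 0.2]
width: 0.0579
grip_force: 0.0
turn [0.001 0.003 0.064] shift [ 0.388  1.037 -0.083]
```

```bash
python3 -m crank '0 0 0.064 0.1 0.1 -0.083 -1;0 0 0.064 0.38 1 -0.083 -1;0 0 0.064 0.38 1 -0.083 -1;0 0 0.064 0.38 1 -0.083 -1;0 0 0.064 0.38 1 -0.083 -1;0 0 0.064 0.38 1 -0.083 -1;0 0 0.064 0.38 1 -0.083 -1;0 0 0.064 0.38 1 -0.083 -1'
python3 - <<'E'
from h import *
for c in("top","scene"):
    im,t=tins(c); print(c,t)
go([.704,.043],.013,0)
E
```

```text
time: 24.95
ee_pos: [0.703, 0.0521, 0.162]
eef_rot: [0.0, 1.0, -0.0, 0.001]
wrist_force: [-0.1, 0.8, 0.5]
width: 0.0855
grip_force: 0.0
top [(array([ 0.711, -0.048]), np.int32(106)), (array([0.555, 0.344]), np.int32(102)), (array([ 0.547, -0.328]), np.int32(121))]
scene [(array([0.556, 0.34 ]), np.int32(112)), (array([0.706, 0.04 ]), np.int32(162)), (array([ 0.714, -0.055]), np.int32(176)), (array([ 0.319, -0.634]), np.int32(71)), (array([ 0.545, -0.331]), np.int32(190))]
turn [ 0.001 -0.002 -0.004] shift [-0.003  0.018  0.497]
```

```bash
python3 -m crank '0 0 0 -0.003 0.018 0 -1;0 0 0 -0.003 0.018 0.05 -1;0 0 0 -0.003 0.018 0.15 -1;0 0 0 -0.003 0.018 0.25 -1;0 0 0 -0.003 0.018 0.35 -1;0 0 0 -0.003 0.018 0.43 -1;0 0 0 -0.003 0.018 0.495 -1;0 0 0 -0.003 0.018 0.495 -1' 40
python3 -m crank '0 0 0 0 0 0 1;0 0 0 0 0 0 1;0 0 0 0 0 0 1;0 0 0 0 0 0 1;0 0 0 0 0 0 1;0 0 0 0 0 0 1;0 0 0 0 0 -0.1 1;0 0 0 0 0 -0.2 1' 40
python3 -m crank '0 0 0 0 0 -0.1 1;0 0 0 0 0 -0.2 1;0 0 0 0 0 -0.28 1;0 0 0 0 0 -0.28 1;0 0 0 0 0 -0.28 1;0 0 0 0 0 -0.28 1;0 0 0 0 0 -0.28 1;0 0 0 0 0 -0.28 1' 40
python3 - <<'E'
from h import *
weigh(10)
go(car(-.035,-.04),.16);go(bn(-.035,.04),.16,BY)
E
```

```text
time: 25.72
ee_pos: [0.6961, 0.0513, 0.0054]
eef_rot: [-0.001, 1.0, 0.001, -0.005]
wrist_force: [-1.4, 0.0, -0.5]
width: 0.0854
grip_force: 0.0
time: 26.38
ee_pos: [0.6993, 0.0493, 0.0704]
eef_rot: [-0.0, 1.0, -0.0, -0.003]
wrist_force: [0.6, 0.0, -0.5]
width: 0.0486
grip_force: 41.6
time: 27.05
ee_pos: [0.7001, 0.0492, 0.1535]
eef_rot: [-0.0, 1.0, -0.0, -0.002]
wrist_force: [0.1, 0.1, -1.1]
width: 0.0491
grip_force: 41.6
wrist z -0.5595465466261013 0.09841911194851684
turn [ 0.    -0.     0.038] shift [-0.739  1.247 -0.014]
turn [ 0.    -0.    -0.064] shift [-0.707 -0.954 -0.014]
```

B is empty too, so it goes in the bin at (-0.035, 0.04).

```bash
python3 -m crank '0 0 -0.064 -0.07 -0.1 0 1;0 0 -0.064 -0.15 -0.2 0 1;0 0 -0.064 -0.23 -0.31 0 1;0 0 -0.064 -0.31 -0.42 0 1;0 0 -0.064 -0.39 -0.53 0 1;0 0 -0.064 -0.47 -0.64 0 1;0 0 -0.064 -0.55 -0.75 0 1;0 0 -0.064 -0.63 -0.86 0 1'
python3 -m crank '0 0 0 0.068 -0.099 0 1;0 0 0 0.068 -0.099 0 1;0 0 0 0 0 0 1;0 0 0 0 0 0 1;0 0 0 0 0 0 1;0 0 0 0 0 0 1;0 0 0 0 0 0 1;0 0 0 0 0 0 1'
python3 -c "
from h import *
go(bn(-.035,.04),.0195,BY)"
```

```text
time: 28.22
ee_pos: [0.511, 0.3085, 0.1562]
eef_rot: [-0.0, 0.999, 0.05, 0.0]
wrist_force: [0.2, 1.0, -1.1]
width: 0.0489
grip_force: 41.6
time: 28.88
ee_pos: [0.5132, 0.3074, 0.1567]
eef_rot: [-0.0, 0.999, 0.05, 0.001]
wrist_force: [-0.2, 0.7, 0.3]
width: 0.0488
grip_force: 41.8
turn [-0.    -0.001  0.   ] shift [-0.071 -0.1    0.457]
```

```bash
python3 -m crank '0 0 0 -0.07 -0.1 0 1;0 0 0 -0.07 -0.1 0 1;0 0 0 -0.07 -0.1 0.05 1;0 0 0 -0.07 -0.1 0.13 1;0 0 0 -0.07 -0.1 0.21 1;0 0 0 -0.07 -0.1 0.28 1;0 0 0 -0.07 -0.1 0.33 1;0 0 0 -0.07 -0.1 0.36 1'
python3 -m crank '0 0 0 0 0 0.03 1;0 0 0 0 0 0.055 1;0 0 0 0 0 0.075 1;0 0 0 0 0 0.09 1;0 0 0 0 0 0.096 1;0 0 0 0 0 0.096 1;0 0 0 0 0 0.096 1;0 0 0 0 0 0.096 1'
python3 -m crank '0 0 0 0 0 0 -0.35;0 0 0 0 0 0 -0.35;0 0 0 0 0 0 -0.35;0 0 0 0 0 0 -0.35;0 0 0 0 0 -0.05 -0.35;0 0 0 0 0 -0.15 -0.35;0 0 0 0 0 -0.25 -0.35;0 0 0 0 0 -0.4 -0.35'
python3 -c "
from h import *
go([.708,-.051],.16,0)"
```

```text
time: 29.55
ee_pos: [0.4876, 0.3346, 0.0458]
eef_rot: [0.0, 0.999, 0.05, -0.001]
wrist_force: [-1.1, 0.7, -0.7]
width: 0.0488
grip_force: 41.9
time: 30.22
ee_pos: [0.4888, 0.3351, 0.0197]
eef_rot: [-0.0, 0.999, 0.05, 0.0]
wrist_force: [0.1, 0.4, 0.0]
width: 0.049
grip_force: 41.9
time: 30.88
ee_pos: [0.4865, 0.334, 0.1344]
eef_rot: [0.001, 0.999, 0.05, -0.003]
wrist_force: [1.2, 0.8, -0.3]
width: 0.0581
grip_force: 0.0
turn [0.001 0.003 0.064] shift [ 0.606  1.351 -0.086]
```

```bash
python3 -m crank '0 0 0.064 0.05 0.1 -0.086 -1;0 0 0.064 0.45 1 -0.086 -1;0 0 0.064 0.45 1 -0.086 -1;0 0 0.064 0.45 1 -0.086 -1;0 0 0.064 0.45 1 -0.086 -1;0 0 0.064 0.45 1 -0.086 -1;0 0 0.064 0.45 1 -0.086 -1;0 0 0.064 0.45 1 -0.086 -1'
python3 -c "
from h import *
go([.709,-.051],.16,0)"
```

```text
time: 31.55
ee_pos: [0.6513, 0.0517, 0.1617]
eef_rot: [-0.0, 1.0, -0.0, 0.0]
wrist_force: [0.6, 0.4, -0.1]
width: 0.0855
grip_force: 0.0
turn [-0. -0. -0.] shift [0.192 0.342 0.006]
```

```bash
python3 -m crank '0 0 0 0.192 0.342 0 -1;0 0 0 0.192 0.342 0 -1;0 0 0 0.192 0.342 0 -1;0 0 0 0.192 0.342 0 -1;0 0 0 0.192 0.342 0 -1;0 0 0 0.192 0.342 0 -1;0 0 0 0.192 0.342 0 -1;0 0 0 0.192 0.342 0 -1'
python3 - <<'E'
from h import *
for c in("top","scene"):
    im,t=tins(c); print(c,t)
go([.709,-.051],.013,0)
E
```

```text
time: 32.22
ee_pos: [0.7078, -0.0475, 0.1615]
eef_rot: [-0.0, 1.0, 0.001, -0.0]
wrist_force: [-0.1, -0.3, 0.6]
width: 0.0855
grip_force: 0.0
top [(array([0.555, 0.344]), np.int32(102)), (array([ 0.547, -0.328]), np.int32(121)), (array([0.489, 0.338]), np.int32(108))]
scene [(array([0.49 , 0.334]), np.int32(110)), (array([0.556, 0.34 ]), np.int32(112)), (array([ 0.714, -0.055]), np.int32(177)), (array([ 0.319, -0.634]), np.int32(73)), (array([ 0.545, -0.331]), np.int32(190))]
turn [-0.     0.     0.001] shift [0.004 0.011 0.496]
```

```bash
python3 -m crank '0 0 0 0.004 0.011 0 -1;0 0 0 0.004 0.011 0.05 -1;0 0 0 0.004 0.011 0.15 -1;0 0 0 0.004 0.011 0.25 -1;0 0 0 0.004 0.011 0.35 -1;0 0 0 0.004 0.011 0.43 -1;0 0 0 0.004 0.011 0.495 -1;0 0 0 0.004 0.011 0.495 -1' 40
python3 -m crank '0 0 0 0 0 0 1;0 0 0 0 0 0 1;0 0 0 0 0 0 1;0 0 0 0 0 0 1;0 0 0 0 0 0 1;0 0 0 0 0 0 1;0 0 0 0 0 -0.1 1;0 0 0 0 0 -0.2 1' 40
python3 -m crank '0 0 0 0 0 -0.1 1;0 0 0 0 0 -0.2 1;0 0 0 0 0 -0.28 1;0 0 0 0 0 -0.28 1;0 0 0 0 0 -0.28 1;0 0 0 0 0 -0.28 1;0 0 0 0 0 -0.28 1;0 0 0 0 0 -0.28 1' 40
python3 - <<'E'
from h import *
weigh(10)
go(car(-.03,.04),.16);go(bn(-.035,-.04),.16,BY)
E
```

```text
time: 32.98
ee_pos: [0.7049, -0.0513, 0.006]
eef_rot: [-0.001, 1.0, -0.0, -0.005]
wrist_force: [-1.3, -0.4, -1.6]
width: 0.0854
grip_force: 0.0
time: 33.65
ee_pos: [0.7066, -0.0517, 0.0702]
eef_rot: [-0.001, 1.0, -0.0, -0.004]
wrist_force: [0.3, -0.0, -2.8]
width: 0.049
grip_force: 42.9
time: 34.32
ee_pos: [0.7079, -0.0519, 0.1537]
eef_rot: [-0.001, 1.0, -0.0, -0.002]
wrist_force: [-0.6, -0.7, -4.1]
width: 0.0487
grip_force: 43.2
wrist z -3.598360324656222 0.09058007601275606
turn [ 0.    -0.     0.038] shift [-0.733  0.643 -0.01 ]
turn [ 0.    -0.    -0.064] shift [-0.708 -1.026 -0.01 ]
```

A is full, so it goes in the carton at (-0.03, 0.04).

```bash
python3 -m crank '0 0 0.038 -0.07 0.06 0 1;0 0 0.038 -0.16 0.14 0 1;0 0 0.038 -0.26 0.23 0 1;0 0 0.038 -0.36 0.32 0 1;0 0 0.038 -0.46 0.41 0 1;0 0 0.038 -0.56 0.5 0 1;0 0 0.038 -0.65 0.58 0 1;0 0 0.038 -0.733 0.643 0 1'
python3 -m crank '0 0 0 0 0 0 1;0 0 0 0 0 0 1;0 0 0 0 0 0 1;0 0 0 0 0 0.1 1;0 0 0 0 0 0.2 1;0 0 0 0 0 0.28 1;0 0 0 0 0 0.33 1;0 0 0 0 0 0.36 1'
python3 -c "
from h import *
weigh(3);go(car(-.03,.04),.0195)"
```

```text
time: 35.48
ee_pos: [0.4879, -0.2467, 0.1575]
eef_rot: [0.001, 1.0, -0.03, 0.0]
wrist_force: [0.5, -0.6, -3.2]
width: 0.0487
grip_force: 43.1
time: 36.15
ee_pos: [0.4892, -0.2433, 0.0466]
eef_rot: [-0.001, 1.0, -0.029, -0.001]
wrist_force: [-0.1, -1.0, -4.2]
width: 0.0489
grip_force: 43.3
wrist z -4.135355502877878 0.3829922323309632
turn [-0.     0.     0.001] shift [-0.002  0.002  0.098]
```

```bash
python3 -m crank '0 0 0 0 0 0.03 1;0 0 0 0 0 0.055 1;0 0 0 0 0 0.075 1;0 0 0 0 0 0.09 1;0 0 0 0 0 0.094 1;0 0 0 0 0 0.094 1;0 0 0 0 0 0.094 1;0 0 0 0 0 0.094 1'
python3 -m crank '0 0 0 0 0 0 -0.35;0 0 0 0 0 0 -0.35;0 0 0 0 0 0 -0.35;0 0 0 0 0 0 -0.35;0 0 0 0 0 -0.05 -0.35;0 0 0 0 0 -0.15 -0.35;0 0 0 0 0 -0.25 -0.35;0 0 0 0 0 -0.4 -0.35'
python3 -m crank '0 0 0 -0.2 0 -0.2 -0.35;0 0 0 -0.2 -1 -0.2 -0.35;0 0 0 -0.2 -1 -0.2 -0.35;0 0 0 -0.2 -1 -0.2 -0.35;0 0 0 -0.2 -1 -0.2 -0.35;0 0 0 -0.2 -1 -0.2 -0.35;0 0 0 -0.2 -1 -0.2 -0.35;0 0 0 -0.2 -1 -0.2 -0.35'
python3 - <<'E'
from h import *
for c in("top","scene"):
    im,t=tins(c); print(c,t)
    if c=="scene": cv2.imwrite('pics/end.png',cv2.resize(im[120:290,170:430],None,fx=3,fy=3,interpolation=cv2.INTER_CUBIC))
E
```

```text
time: 36.97
ee_pos: [0.4898, -0.2453, 0.0212]
eef_rot: [0.0, 1.0, -0.03, 0.0]
wrist_force: [-0.6, -0.4, -3.0]
width: 0.0485
grip_force: 43.3
time: 37.63
ee_pos: [0.488, -0.2439, 0.1365]
eef_rot: [-0.002, 1.0, -0.03, -0.002]
wrist_force: [0.4, -0.4, -0.1]
width: 0.0576
grip_force: 0.0
time: 38.3
ee_pos: [0.4476, 0.0484, 0.1971]
eef_rot: [0.0, 1.0, -0.03, 0.001]
wrist_force: [1.3, -0.3, 0.1]
width: 0.0579
grip_force: 0.0
top [(array([0.555, 0.344]), np.int32(102)), (array([ 0.547, -0.328]), np.int32(120)), (array([0.489, 0.338]), np.int32(107)), (array([ 0.491, -0.243]), np.int32(119))]
scene [(array([0.49 , 0.333]), np.int32(106)), (array([0.556, 0.339]), np.int32(111)), (array([ 0.49 , -0.247]), np.int32(164)), (array([ 0.319, -0.634]), np.int32(70)), (array([ 0.545, -0.331]), np.int32(189))]
```

View pics/end.png

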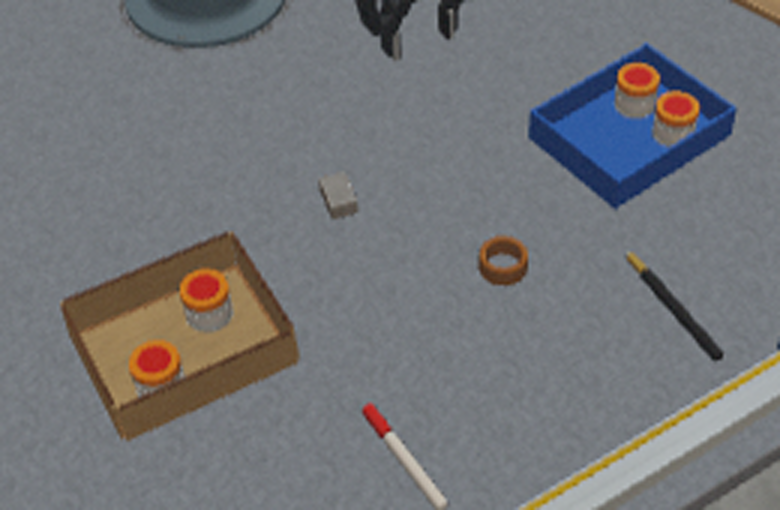

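Two tins stand in the carton (crop (205,290), (155,362)), two in the bin (637,78), (677,107); everything else is unmoved. One last check on the wall angles before handing in.

```bash
python3 - <<'E'
from h import *
im=cv2.imread("pics/end.png")
big=cv2.resize(im[200:450,40:320],None,fx=2.8/1.3,fy=2.8/1.3,interpolation=cv2.INTER_CUBIC); s=2.8/1.3
for a,col in((1.57,(0,255,0)),(1.4,(255,0,0))):
    o=.055*np.cos(a); z=.004+.055*np.sin(a)
    for n,(p,q) in dict(near=((-.075-o,-.094),(-.075-o,.094)),far=((.075+o,-.094),(.075+o,.094)),left=((-.074,.095+o),(.074,.095+o)),right=((-.074,-.095-o),(.074,-.095-o))).items():
        w=proj("scene",[[*car(*p),z],[*car(*q),z]])[:,::-1]
        w=((w-[170,120])*3+1-[40,200])*s
        cv2.line(big,*[tuple(int(v) for v in k) for k in w],col,1)
cv2.imwrite("pics/walls.png",big)
E
```

```text
(no output)
```

View pics/walls.png

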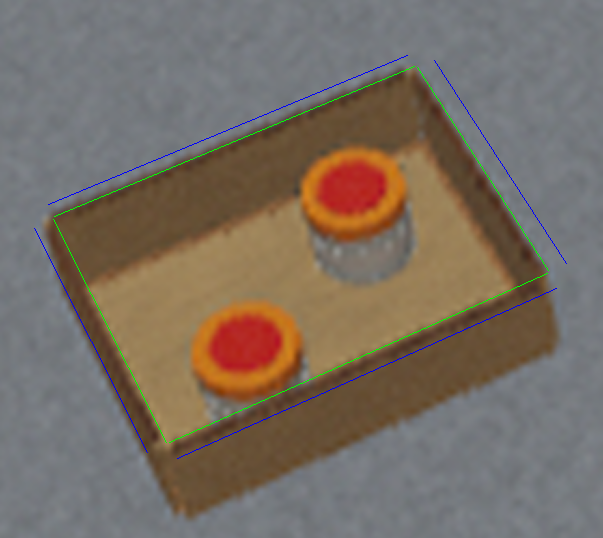

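```bash
python3 -c "
from plant import arm
print(arm.finish_job())"
```

```text
the job is handed in; nothing more can be done
None
```

The job is handed in (the hand-in returned no verdict): all four carton walls stand upright, the two full tins are in the carton, the two empty ones are in the bin, and nothing else on the bench was moved.

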